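# Pull a circuit board from a covered leaning rack and stand it for inspection

## Robot

A 7-joint arm with a two-finger parallel gripper is mounted at the origin on the work surface. World frame = base frame: x ahead of the robot, y to its left, z up, the work surface at z = 0. Lengths are in mm, angles in rad, forces in N, time in s.
With the tool pointing down it reaches from about 425 to 800 mm from the base axis. Payload 8.3 kg.
Tool frame: the origin (TCP) lies at the very end of the fingers, on their centre line; the grasp point (between the pads) lies 19 mm behind it; z points along the fingers, y is the line along which they close (so a half turn about z gives the same grasp; the last joint's range is limited). The gripper opens to 85 mm and grips with 20 to 120 N. Pads are 22 mm wide; open, the fingers measure 114 mm over their backs; the gripper's body (76 mm by 85 mm) begins 54 mm behind the grasp point. The pads swing forward as they close: fully open they stand 13 mm farther back than shut.
Start: joints at [1.221, 0.383, 0.016, 1.37, -0.006, 1.388, -0.046], TCP at [176.84, -599.442, 231.279] pointing down, gripper open.
Joint ranges: [-2.95, 2.95], [-0.25, 2.06], [-1.52, 1.56], [0.18, 2.33], [-1.44, 4.58], [0.02, 2.06], [-3.01, 3.01]. Speed limits (rad/s): [2.39, 2.39, 3.01, 3.01, 3.14, 3.14, 3.14].

## Interface

Orientations are given as a rotation vector (axis times angle).
In Python, from rig import bot gives the robot as it stands.
- The arm moves only by the tool arm_command, never from a script. Its argument "commands" is a list of rows, each an object with "translation": the shift along the world's x, y, z in units of 50 mm (1.0 is 50 mm), a list of three; "twist": the turn about the world's z in units of 8 degrees (1.0 is 8 degrees); "grip": the closure, from -1 (fully open) to 1 (shut). In form: [{"translation": [tx, ty, tz], "twist": twist, "grip": grip}, ...]. A call has 1 to 12 rows; each row shifts and turns the commanded pose from where the row before left it; what a row does not reach is not made up. A row lasts 1/8 s, in which the tool goes at most 62.5 mm and 10.7 degrees, less where a joint would pass 70% of its speed; a pose out of reach is approached as far as the arm can. A call is refused whole if a number of a shift passes 1 or a number of a turn 1, either way. A call with a gripper value outside its range is refused whole. The fingers move at their own pace and stop on an object; the grip force is fixed at half the most. Time passes only in rows, so rows that do not move let the fingers close. It gives the time, the measured TCP pose, the force, the opening and the grip force at its end, in the units of the state.
- bot.get_state(): the state, without advancing time (a new reading comes with each control period).
- bot.get_image(name): name is "side" or "top"; returns the picture (400x640x3 uint8, blue, green, red); there is no depth.
- bot.camera_info(name): a dict with "intrinsics" (3x3 intrinsics, pixels), "R" (3x3) and "t" (3): a world point X has camera coordinates R X + t. Camera axes: x right, y down, z forward; pixel columns grow to the right and rows downward; lengths in mm; the calibration is good to about 2 mm. A picture is of the moment at which its call begins. camera_info takes no time and is no camera call.
- bot.job_done(): hands the job in; it is judged then, once.
The state is a dict: "t": time; "joint_positions": joint angles; "joint_vel": joint speeds; "joint_efforts": joint torques, N m; "tool_pos": TCP position; "tcp_rot": TCP orientation; "force": force on the tool from outside, world axes, zero at the start; "wrist_torque": the same for the moment, N m; "finger_gap": opening from 0.0 (shut) to 1.0 (fully open); "gripper_force": force on a finger pad.
Only numpy, scipy, OpenCV 4.12 (cv2) and the standard library are available. Lean on these libraries where they do the work, as an engineer would, in place of code of your own. Each camera call takes 0.05 s, during which the arm holds its last target. There are 200 camera calls.

## Task

Lift the loose cover plate off the pins of the leaning board rack and lay it flat, handle up, in the middle of the work mat. Then slide the one board with the long grip rail up out of its slot and stand it upright, rail up, between the prongs of the board stand, lowering it gently until you feel it rest on the stand's ledge before you let go (no dropping, no ramming). Leave the other boards in their slots and the other things on the bench where they are.

Things in the scene. Friction and masses are not known exactly. Their poses are not given: they have to be found in the camera images.
- cage: Slotted part of the fixed aluminium rack, leaning 30 deg, open up and towards the robot. Origin: middle of inner floor. x along the slots (uphill, away from robot), y across (level), z the pull-out direction, 30 deg off vertical. Slots at y=-46, 0, 46 mm, 8 mm wide; guides 80 mm high; end walls x=+-63. Posts at x=+-76, y=0, 130 mm high, carry the cover; pins on them 8 mm thick, 16 tall.
- cover: Grey cover plate 180 x 126 x 5 mm, loose on the rack's two pins (11 mm holes at x=+-76 mm), over the boards' top edges. Origin: centre of its underside; x along the 180 mm side, z up out of the plate. Handle on top: black upright fin 80 mm long (x), 12 mm thick (y), reaching 37 mm above the underside. About 0.25 kg.
- board: The wanted green circuit board, 120 mm (x) by 5 mm (y) by 110 mm (z), with an aluminium grip rail centred along its top edge, 90 mm long, 12 mm thick (y), from 110 to 124 mm above the origin. Origin: middle of its lower edge; z towards the rail. Stands in any one of the three slots. 0.22 kg or so.
- spare_a: Another board of the same size in another slot, but with a short grip rail, only 30 mm long. Same axes as the wanted board. Stays in its slot.
- spare_b: A third board, like spare_a, with a 30 mm rail. Stays in its slot.
- mat: Flat blue work mat 250 (x) x 200 (y) x 4 mm on the table, fixed. Origin: centre of its underside.
- stand: Fixed board stand, base 160 (x) x 100 (y) x 12 mm. Two pairs of black prongs at x=+-40 mm, straight to 82 mm above the table, flared to 95; gap 10 mm (y), centred on y=0: a board stands in it along x, its lower edge on an aluminium ledge 130 mm long whose height is set anew each time, 22 to 52 mm above the table, and not reported. Origin: centre of base underside.
- screwdriver: Screwdriver lying on the bench, 170 mm, bystander. Origin: under its middle.
- spool: Grey spool 60 mm wide, 40 mm tall, bystander. Origin: centre of its underside.
- heatsink: Aluminium finned heat sink 90 x 60 x 34 mm, bystander. Origin: centre of its underside.
- flask: White plastic bottle 170 mm tall, 72 mm wide, bystander. Origin: centre of its underside.
- cup: White mug 85 mm tall, bystander. Origin: centre of its underside.
There are look-alikes about, which are no part of the job. Leave any yellow look-alike of the stand alone.

How it is judged:
By the outcome, as a careful person would: the job done as asked, in the order asked, and still so for the second after the job is handed in, with the robot touching nothing.
It also fails if it takes over 67 s, if anything falls off the work surface, if the arm or the gripper's body presses on something with over 40 N, if the wrist force passes 120 N, or if a joint passes its speed limit or range.

## Working session

There is one attempt and no reset: what is moved stays moved. The work goes in short steps, Python scripts to look and compute and a tool call to move; the robot and the scene stay as the last step left them, time stands still between calls to the robot, and variables do not carry over. Pictures are saved under pics/ and viewed, at most 10 in all, crops included, and the job is handed in when it is done.

Besides the shell and the picture viewer there is one more tool, called after "Request:" as name(argument=value, ...), one argument or row to a line, values as JSON. arm_command: Moves the arm, as the interface text tells. Its arguments: {"type":"object","properties":{"commands":{"type":"array"}},"required":["commands"]}

```bash
mkdir -p pics; ls
python3 - <<'E'
from rig import bot
import cv2
s=bot.get_state(); print(s)
for n in("side","top"):
    im=bot.get_image(n); cv2.imwrite(f"pics/{n}0.png",im)
    c=bot.camera_info(n); print(n,c)
E
```

```text
pics
{'t': 0.0, 'joint_positions': array([ 1.22102293,  0.38422979,  0.01638707,  1.37116475, -0.00629732,
        1.3881812 , -0.04651926]), 'joint_vel': array([ 0.0003477 ,  0.0008203 , -0.00048626, -0.00013333,  0.00075935,
       -0.00073334, -0.00124362]), 'joint_efforts': array([ 1.99613300e-03, -6.27599144e+01,  8.45417026e-01, -3.71823049e+01,
        1.67006208e-02,  1.41034985e-02,  2.39115172e-05]), 'tool_pos': array([ 176.73134466, -598.97090772,  230.27937848]), 'tcp_rot': array([-3.10743532e+00, -4.48854354e-01,  4.98967610e-04]), 'force': array([-0.43292477, -0.39389167,  0.1013545 ]), 'wrist_torque': array([-0.01740486, -0.04373262, -0.01879262]), 'gripper_force': 0.0, 'finger_gap': 1.001600806218182}
side {'intrinsics': array([[479.77979952,   0.        , 313.07559195],
       [  0.        , 479.77979952, 199.51657163],
       [  0.        ,   0.        ,   1.        ]]), 'R': array([[-0.98481285, -0.172872  , -0.01609116],
       [-0.08889802,  0.58169171, -0.80853689],
       [ 0.14913349, -0.79482704, -0.58822545]]), 't': array([ 518.30542798,  157.22092354, 1568.17688042])}
top {'intrinsics': array([[416.07415833,   0.        , 315.97497198],
       [  0.        , 416.07415833, 200.94800143],
       [  0.        ,   0.        ,   1.        ]]), 'R': array([[-0.01911795, -0.99980859,  0.00415806],
       [-0.99850725,  0.01887992, -0.05125244],
       [ 0.05116413, -0.0051317 , -0.99867707]]), 't': array([  13.00483791,  496.37388648, 1340.57228507])}
```

View pics/side0.png

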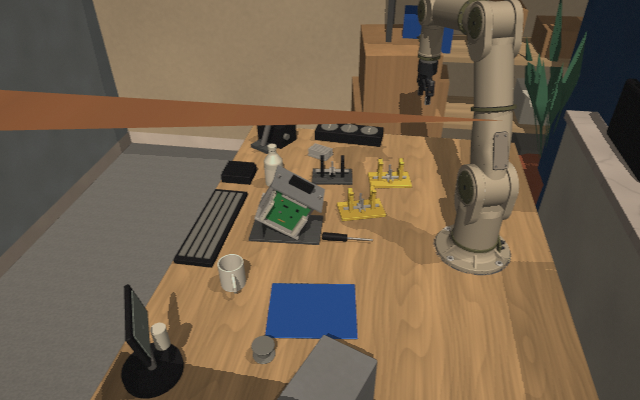

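View pics/top0.png

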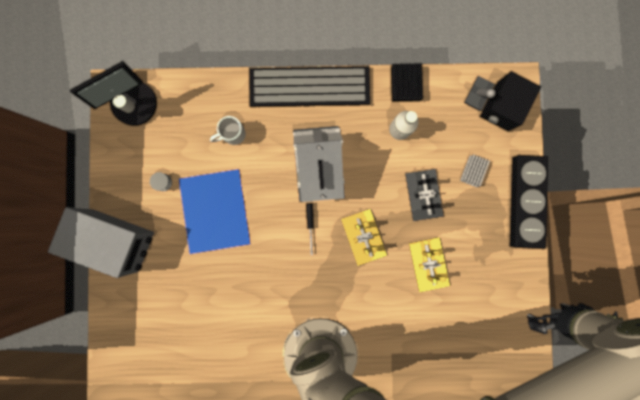

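Side: grey cover at (293,188) with black fin at (303,184), one green board face at (290,212), dark stand (332,172), mat (312,310). Top: cover (320,170), fin (320,173), dark stand (425,193), mat (215,211). The stand candidates are the dark one at top (425,193) and two yellow ones at (365,237) and (430,264). The dark one is meant, since yellow look-alikes are to be left alone. I'll confirm this in an enlarged crop.

```bash
cat > h.py <<'E'
import numpy as np, cv2
from rig import bot
def proj(n,X):
    c=bot.camera_info(n); p=(np.asarray(X,float)@c["R"].T+c["t"])@c["intrinsics"].T
    return p[...,:2]/p[...,2:]
def ray(n,uv):
    c=bot.camera_info(n); d=c["R"].T@np.linalg.solve(c["intrinsics"],[*uv,1.]); return -c["R"].T@c["t"], d/np.linalg.norm(d)
def onz(n,uv,z):
    o,d=ray(n,uv); return o+d*(z-o[2])/d[2]
def tri(us,ut):
    A=[];b=[]
    for n,u in(("side",us),("top",ut)):
        o,d=ray(n,u); P=np.eye(3)-np.outer(d,d); A.append(P); b.append(P@o)
    return np.linalg.lstsq(np.vstack(A),np.hstack(b),rcond=None)[0]
def crop(im,x0,y0,w,h,k,grid=10):
    c=cv2.resize(im[y0:y0+h,x0:x0+w],None,fx=k,fy=k,interpolation=cv2.INTER_CUBIC)
    for x in range(-(-x0//grid)*grid,x0+w,grid):
        cv2.line(c,((x-x0)*k,0),((x-x0)*k,6),(0,0,255),1); cv2.putText(c,str(x),((x-x0)*k,16),0,.35,(0,0,255),1)
    for y in range(-(-y0//grid)*grid,y0+h,grid):
        cv2.line(c,(0,(y-y0)*k),(6,(y-y0)*k),(0,0,255),1); cv2.putText(c,str(y),(8,(y-y0)*k+4),0,.35,(0,0,255),1)
    return c
E
python3 - <<'E'
from h import *
s=cv2.imread("pics/side0.png");t=cv2.imread("pics/top0.png")
a=crop(s,245,140,130,110,6);b=crop(t,285,115,165,115,4)
cv2.imwrite("pics/c1.png",crop(s,245,143,130,98,6)); cv2.imwrite("pics/c2.png",crop(t,288,118,160,110,5))
# mat
for n,im in(("side",s),("top",t)):
    m=cv2.inRange(im,(100,30,0),(255,110,70)); 
    c=[k for k in cv2.findContours(m,0,2)[0] if cv2.contourArea(k)>1500 and cv2.boundingRect(k)[1]>150]
    for k in c:
        r=cv2.boxPoints(cv2.minAreaRect(k)) if n=="top" else cv2.approxPolyDP(k,5,True)[:,0]
        P=np.array([onz(n,u,4) for u in r]);print(n,r.round(1).tolist(),P.round(0)[:,:2].tolist(),P.mean(0).round(1))
E
```

```text
side [[273, 283], [265, 334], [356, 338], [353, 284]] [[603.0, 261.0], [579.0, 448.0], [336.0, 422.0], [365.0, 227.0]] [470.8 339.5   4. ]
top [[179.5, 180.10000610351562], [237.3000030517578, 170.8000030517578], [248.6999969482422, 241.8000030517578], [190.89999389648438, 251.0]] [[574.0, 449.0], [601.0, 260.0], [368.0, 225.0], [342.0, 413.0]] [471.2 336.7   4. ]
```

View pics/c1.png

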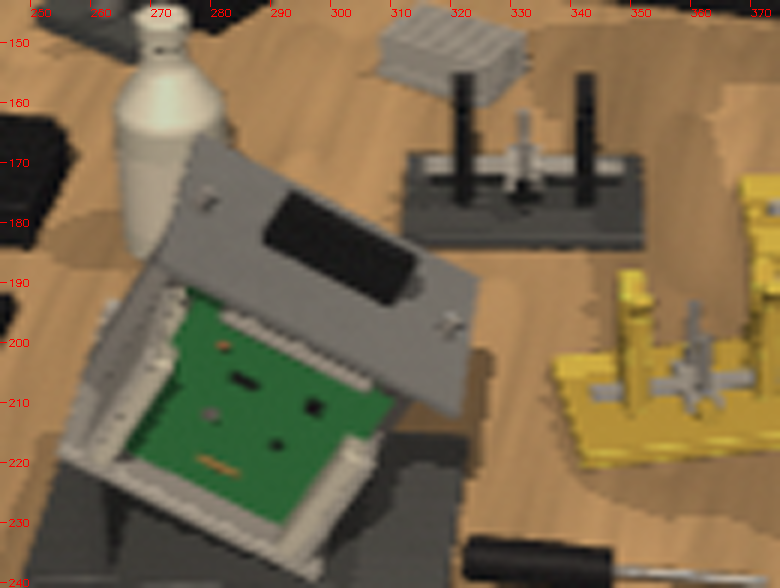

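View pics/c2.png

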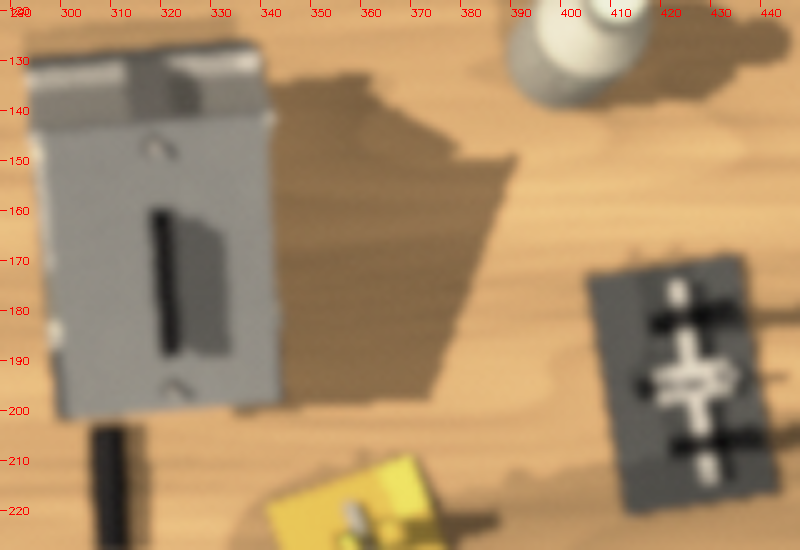

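```bash
cat > m.py <<'E'
from h import *
S=dict(uf=(278,165.5),un=(270.7,185.5),ln=(321.7,211.7),lf=(325,189.7),pu=(279.5,176),pl=(320,197.2))
T=dict(uf=(342,141.6),un=(294.4,145),ln=(300,201.6),lf=(344.6,198.6),pu=(318.6,147),pl=(323.4,196))
M=dict(uf=(90,-63,135),un=(90,63,135),ln=(-90,63,135),lf=(-90,-63,135),pu=(76,0,143),pl=(-76,0,143))
P=np.array([tri(S[k],T[k]) for k in S]);Q=np.array([M[k] for k in S],float)
for k,p in zip(S,P):print(k,p.round(1),(proj("side",p)-S[k]).round(1),(proj("top",p)-T[k]).round(1))
from scipy.optimize import least_squares
from scipy.spatial.transform import Rotation as Ro
def pose(q): return Ro.from_euler("ZY",[q[3],-np.pi/6]),q[:3]
def res(q):
    R,t=pose(q);X=R.apply(Q)+t
    return np.r_[(proj("side",X)-list(S.values())).ravel(),(proj("top",X)-list(T.values())).ravel()]
r=least_squares(res,[550,0,30,0.1],loss="soft_l1");print("cage",r.x.round(3),np.degrees(r.x[3]).round(2));print(r.fun.reshape(-1,2).round(1).tolist())
R,t=pose(r.x);np.save("cage.npy",r.x)
print("fin z30",(R.apply([0,0,160])+t).round(1),"long rail 117",(R.apply([0,46,117])+t).round(1))
print("fin top ends pred top",proj("top",R.apply([[40,0,167],[-40,0,167]])+t).round(1).tolist(),"side",proj("side",R.apply([[40,6,167],[-40,6,167]])+t).round(1).tolist())
b=np.array([onz("top",u,12) for u in((405.4,173),(436.4,169),(444,217),(413.6,221))]);print("stand",b.round(0)[:,:2].tolist(),b.mean(0).round(1))
a=tri((315.8,170.2),(423.4,174));c=tri((348.7,171),(430,215));print("ledge",a.round(1),c.round(1),np.degrees(np.arctan2(*(a-c)[1::-1])))
E
python3 m.py
```

```text
uf [652.5 -71.1 211.4] [0.4 0.1] [-0.1 -0.5]
un [643.5  61.6 221.4] [0.5 0.1] [-0.1 -0.5]
ln [488.4  51.5 130. ] [-0.3 -0. ] [0.1 0.4]
lf [496.8 -81.5 122.5] [0.1 0. ] [-0.  -0.2]
pu [635.   -5.8 214.2] [-0.5 -0.1] [0.1 0.6]
pl [504.3 -18.1 135.4] [-0.1 -0. ] [0.  0.1]
cage [ 6.38736e+02 -6.07200e+00  5.32530e+01  6.50000e-02] 3.74
[[-0.1, -0.5], [0.5, 0.9], [-0.5, 0.4], [-0.2, -0.1], [0.1, -0.4], [0.6, -0.3], [-1.0, -1.0], [1.5, -0.7], [1.5, 0.0], [-1.0, -0.5], [0.3, 1.2], [-1.0, 0.9]]
fin z30 [558.9 -11.3 191.8] long rail 117 [577.4  36.  154.6]
fin top ends pred top [[320.3, 163.4], [322.1, 189.4]] side [[292.6, 176.6], [314.4, 187.9]]
stand [[582.0, -290.0], [594.0, -392.0], [436.0, -412.0], [425.0, -312.0]] [ 509.5 -351.7   12. ]
ledge [ 575.9 -345.1   27.4] [ 444.7 -362.6   24.9] 7.581473102206756
```

The dark stand is confirmed: its crop shows the aluminium ledge and two pairs of black prongs, at side (332,172). The green board facing the side camera has the long rail, side (280,195)–(305,207), so it is in the y=+46 slot. I'll confirm that once the cover is off. First I'll go to the cover fin at about (558,-11).

Request:
arm_command(
  commands=[
    {"translation": [0.5, 0.9, 0.3], "twist": -0.13, "grip": -0.3},
    {"translation": [0.6, 0.96, 0.3], "twist": -0.13, "grip": -0.3},
    {"translation": [0.63, 0.98, 0.3], "twist": -0.13, "grip": -0.3},
    {"translation": [0.63, 0.98, 0.3], "twist": -0.13, "grip": -0.3},
    {"translation": [0.63, 0.98, 0.2], "twist": -0.13, "grip": -0.3},
    {"translation": [0.63, 0.98, 0], "twist": -0.13, "grip": -0.3},
    {"translation": [0.63, 0.98, 0], "twist": -0.13, "grip": -0.3},
    {"translation": [0.63, 0.98, 0], "twist": -0.13, "grip": -0.3},
    {"translation": [0.63, 0.98, 0], "twist": -0.13, "grip": -0.3},
    {"translation": [0.63, 0.98, 0], "twist": -0.13, "grip": -0.3},
    {"translation": [0.63, 0.98, 0], "twist": -0.13, "grip": -0.3},
    {"translation": [0.63, 0.98, 0], "twist": -0.13, "grip": -0.3},
  ],
)

```text
t: 1.6
tool_pos: [547.5, -15.0, 301.1]
tcp_rot: [3.14, 0.106, -0.0]
force: [1.1, -1.3, 0.2]
finger_gap: 0.646
gripper_force: 0.0
```

Request:
arm_command(
  commands=[
    {"translation": [0.21, 0.08, -0.5], "twist": 0, "grip": -0.3},
    {"translation": [0, 0, -0.7], "twist": 0, "grip": -0.3},
    {"translation": [0, 0, -0.6], "twist": 0, "grip": -0.3},
    {"translation": [0, 0, -0.4], "twist": 0, "grip": -0.3},
    {"translation": [0, 0, -0.2], "twist": 0, "grip": -0.3},
    {"translation": [0, 0, -0.1], "twist": 0, "grip": -0.3},
    {"translation": [0, 0, 0], "twist": 0, "grip": -0.3},
  ],
)

```text
t: 2.48
tool_pos: [557.5, -12.4, 176.6]
tcp_rot: [-3.14, -0.108, -0.001]
force: [-0.2, 0.4, 0.6]
finger_gap: 0.653
gripper_force: 0.0
```

Run:
```python
from h import *
s=bot.get_image("side");t=bot.get_image("top")
a=crop(s,250,140,90,100,5);b=crop(t,285,120,70,100,5)
cv2.imwrite("pics/c3.png",np.hstack([a,b[:500]]))
```

```text
(no output)
```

View pics/c3.png

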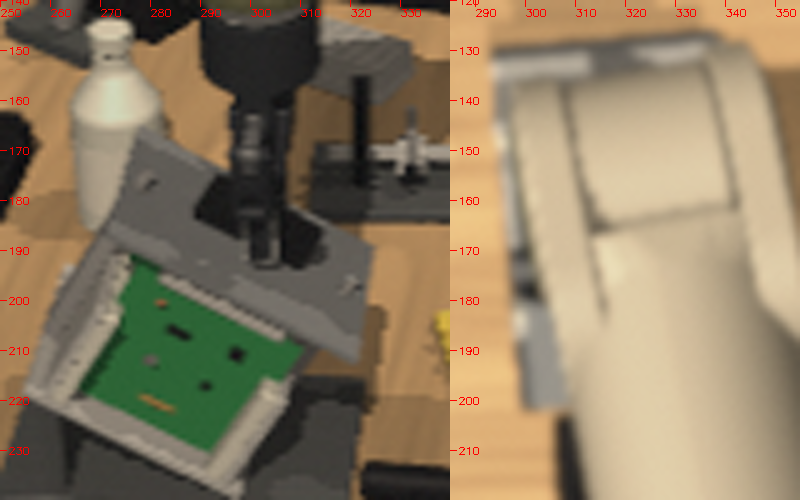

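The crop shows the near finger at side (302,190), straddling the middle of the fin without contact. I'll close and lift along the 30° pull direction.

Request:
arm_command(
  commands=[
    {"translation": [0, 0, 0], "twist": 0, "grip": 0.5},
    {"translation": [0, 0, 0], "twist": 0, "grip": 1},
    {"translation": [0, 0, 0], "twist": 0, "grip": 1},
    {"translation": [0, 0, 0], "twist": 0, "grip": 1},
    {"translation": [0, 0, 0], "twist": 0, "grip": 1},
    {"translation": [0, 0, 0], "twist": 0, "grip": 1},
  ],
)

```text
t: 3.32
tool_pos: [557.6, -10.9, 176.9]
tcp_rot: [-3.138, -0.111, -0.002]
force: [-1.0, 5.8, 4.7]
finger_gap: 0.131
gripper_force: 61.2
```

Request:
arm_command(
  commands=[
    {"translation": [-0.05, 0.01, 0.087], "twist": 0, "grip": 1},
    {"translation": [-0.1, 0.007, 0.173], "twist": 0, "grip": 1},
    {"translation": [-0.1, -0.007, 0.173], "twist": 0, "grip": 1},
    {"translation": [-0.15, -0.01, 0.26], "twist": 0, "grip": 1},
    {"translation": [-0.2, -0.01, 0.35], "twist": 0, "grip": 1},
    {"translation": [-0.1, 0, 0.7], "twist": 0, "grip": 1},
    {"translation": [0, 0, 0.4], "twist": 0, "grip": 1},
  ],
)

```text
t: 4.2
tool_pos: [522.0, -13.0, 286.4]
tcp_rot: [3.139, 0.108, 0.004]
force: [0.0, -0.2, -3.1]
finger_gap: 0.129
gripper_force: 60.3
```

Run:
```python
from h import *
s=bot.get_image("side");t=bot.get_image("top")
a=crop(s,250,110,90,130,4);b=crop(t,270,110,90,130,4)
cv2.imwrite("pics/c4.png",np.hstack([a,b]))
cv2.imwrite("pics/raw4s.png",s)
```

```text
(no output)
```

View pics/c4.png

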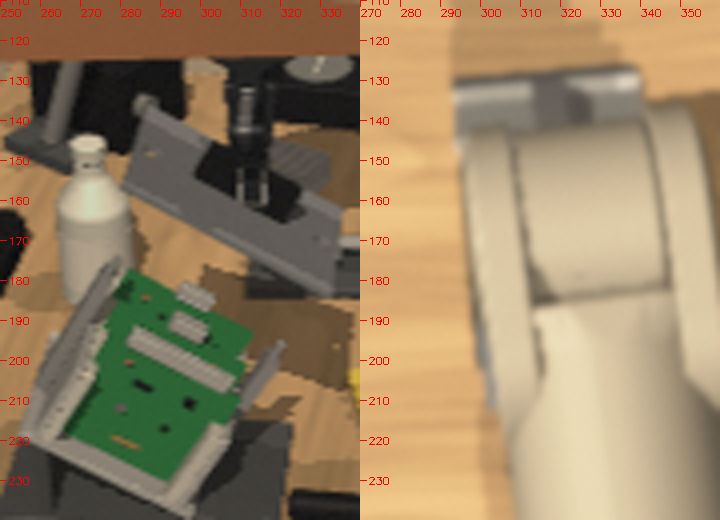

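The crop confirms the cover is off, tilted 30° in the grip. The three rails are at side (281,194)–(307,206), (294,191) and (297,184). Only the nearest, in the y=+46 slot, has the long 90 mm rail, so that is the wanted board. Now to the mat.

Request:
arm_command(
  commands=[
    {"translation": [-0.17, 0.5, 0], "twist": 0.065, "grip": 1},
    {"translation": [-0.17, 0.8, 0], "twist": 0.065, "grip": 1},
    {"translation": [-0.17, 0.85, -0.4], "twist": 0.065, "grip": 1},
    {"translation": [-0.17, 0.85, -0.5], "twist": 0.065, "grip": 1},
    {"translation": [-0.17, 0.85, -0.5], "twist": 0.065, "grip": 1},
    {"translation": [-0.17, 0.85, -0.6], "twist": 0.065, "grip": 1},
    {"translation": [-0.17, 0.85, -0.6], "twist": 0.065, "grip": 1},
    {"translation": [-0.17, 0.8, -0.5], "twist": 0.065, "grip": 1},
    {"translation": [-0.17, 0.6, -0.4], "twist": 0.065, "grip": 1},
    {"translation": [0, 0, -0.2], "twist": 0, "grip": 1},
    {"translation": [0, 0, 0], "twist": 0, "grip": 1},
  ],
)

```text
t: 5.68
tool_pos: [444.7, 333.8, 97.2]
tcp_rot: [3.131, 0.238, -0.004]
force: [-0.2, -0.2, -2.7]
finger_gap: 0.129
gripper_force: 60.2
```

Request:
arm_command(
  commands=[
    {"translation": [0, 0, -0.4], "twist": 0, "grip": 1},
    {"translation": [0, 0, -0.3], "twist": 0, "grip": 1},
    {"translation": [0, 0, -0.1], "twist": 0, "grip": 1},
    {"translation": [0.06, 0.01, -0.06], "twist": 0, "grip": 1},
    {"translation": [0.06, 0.01, -0.06], "twist": 0, "grip": 1},
    {"translation": [0.055, 0.01, -0.065], "twist": 0, "grip": 1},
    {"translation": [0.055, 0.01, -0.065], "twist": 0, "grip": 1},
  ],
)

```text
t: 6.55
tool_pos: [458.3, 336.9, 46.6]
tcp_rot: [-3.132, -0.236, -0.003]
force: [-0.5, -0.6, 5.3]
finger_gap: 0.129
gripper_force: 60.5
```

Request:
arm_command(
  commands=[
    {"translation": [0.055, 0.005, -0.07], "twist": 0, "grip": 1},
    {"translation": [0.05, 0.005, -0.07], "twist": 0, "grip": 1},
    {"translation": [0.045, 0.005, -0.07], "twist": 0, "grip": 1},
    {"translation": [0.04, 0.005, -0.075], "twist": 0, "grip": 1},
    {"translation": [0.035, 0.005, -0.075], "twist": 0, "grip": 1},
    {"translation": [0.03, 0, -0.08], "twist": 0, "grip": 1},
    {"translation": [0, 0, -0.06], "twist": 0, "grip": 1},
  ],
)

```text
t: 7.42
tool_pos: [472.3, 338.7, 21.9]
tcp_rot: [-3.131, -0.235, -0.006]
force: [3.3, -0.2, 6.0]
finger_gap: 0.132
gripper_force: 59.8
```

Run:
```python
from h import *
s=bot.get_image("side")
cv2.imwrite("pics/c5.png",crop(s,245,250,130,100,6))
```

```text
(no output)
```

View pics/c5.png

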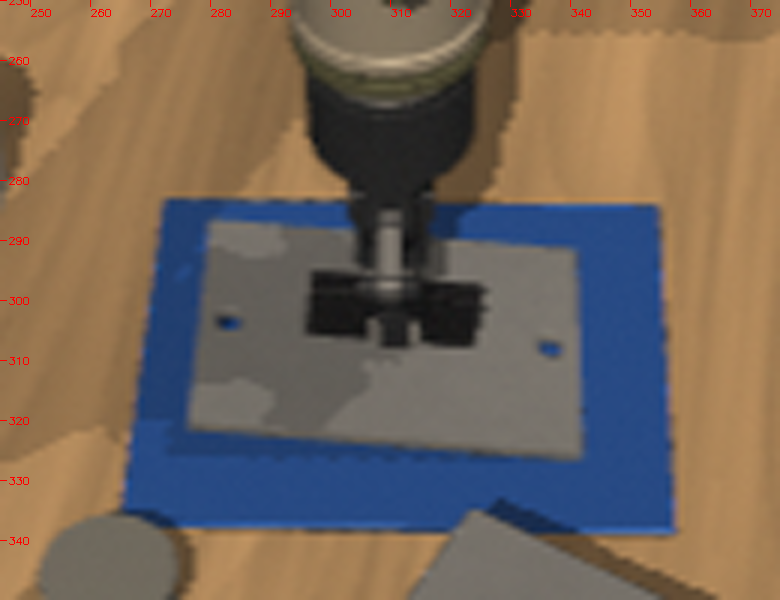

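Request:
arm_command(
  commands=[
    {"translation": [0.0, 0, -0.06], "twist": 0, "grip": 1},
    {"translation": [0.0, 0, -0.06], "twist": 0, "grip": 1},
    {"translation": [0.0, 0, -0.04], "twist": 0, "grip": 1},
    {"translation": [0, 0, 0], "twist": 0, "grip": 1},
  ],
)

```text
t: 7.98
tool_pos: [470.4, 338.0, 13.0]
tcp_rot: [-3.132, -0.236, -0.001]
force: [3.3, 0.4, 4.4]
finger_gap: 0.127
gripper_force: 59.8
```

Run:
```python
from h import *
s=bot.get_image("side")
m=cv2.inRange(s,(85,85,85),(140,140,145)); m[:280]=0;m[332:]=0;m[:,:270]=0;m[:,348:]=0
m=cv2.morphologyEx(m,cv2.MORPH_CLOSE,np.ones((9,9)))
k=max(cv2.findContours(m,0,2)[0],key=cv2.contourArea); q=cv2.approxPolyDP(k,4,True)[:,0]; print(q.tolist())
for u in q: print(onz("side",u,9).round(0))
print(proj("side",[[471,338,9]]))
```

```text
[[286, 283], [279, 325], [343, 325], [342, 292], [313, 292], [300, 283]]
[563. 259.   9.]
[548. 417.   9.]
[375. 389.   9.]
[393. 269.   9.]
[477. 282.   9.]
[522. 253.   9.]
[[311.62796794 306.6507189 ]]
```

Request:
arm_command(
  commands=[
    {"translation": [0.0, 0, -0.03], "twist": 0, "grip": 1},
    {"translation": [0, 0, 0], "twist": 0, "grip": 1},
  ],
)

```text
t: 8.28
tool_pos: [470.3, 338.0, 12.2]
tcp_rot: [-3.133, -0.237, -0.001]
force: [0.4, -1.8, 12.3]
finger_gap: 0.131
gripper_force: 61.0
```

Run:
```python
from h import *
s=bot.get_image("side")
cv2.imwrite("pics/c6.png",crop(s,262,275,100,70,7))
```

```text
(no output)
```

View pics/c6.png

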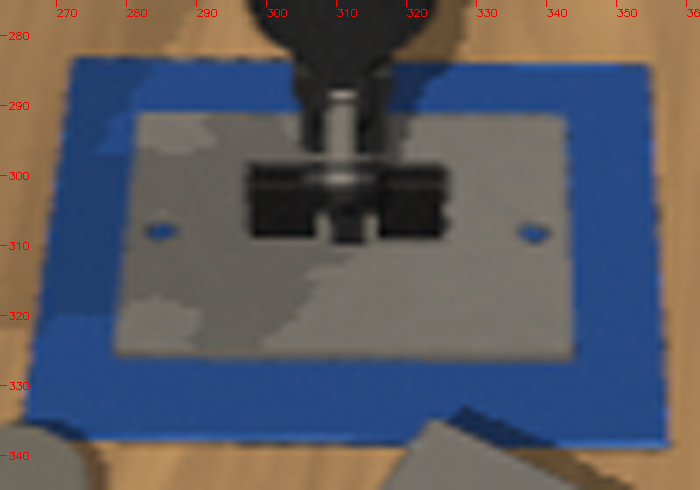

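The cover now lies flat and centred on the mat: corners at (280,291), (342,291), (344,326) and (278,325), fin on top. I'll release it and retreat.

Request:
arm_command(
  commands=[
    {"translation": [0, 0, 0], "twist": 0, "grip": -0.2},
    {"translation": [0, 0, 0], "twist": 0, "grip": -0.2},
    {"translation": [0, 0, 0], "twist": 0, "grip": -0.2},
    {"translation": [0, 0, 0.2], "twist": 0, "grip": -0.2},
    {"translation": [0, 0, 0.6], "twist": 0, "grip": -0.2},
    {"translation": [0, 0, 0.9], "twist": 0, "grip": -0.2},
    {"translation": [0, 0, 0.9], "twist": 0, "grip": -0.1},
    {"translation": [0, 0, 0.9], "twist": 0, "grip": 0.0},
    {"translation": [0, 0, 0.9], "twist": 0, "grip": 0.1},
    {"translation": [0, 0, 0.9], "twist": 0, "grip": 0.3},
  ],
)

```text
t: 9.57
tool_pos: [469.6, 337.8, 278.7]
tcp_rot: [-3.132, -0.237, -0.001]
force: [0.3, 0.8, -0.4]
finger_gap: 0.35
gripper_force: 0.0
```

Run:
```python
from h import *
from scipy.spatial.transform import Rotation as Ro
s=bot.get_image("side");t=bot.get_image("top");cv2.imwrite("pics/s7.png",s);cv2.imwrite("pics/t7.png",t)
cv2.imwrite("pics/c7.png",np.hstack([crop(s,255,165,75,80,5),crop(t,288,125,80,80,5)]))
q=np.load("cage.npy");R=Ro.from_euler("ZY",[q[3],-np.pi/6])
Q=[[45,52,110],[-45,52,110],[45,40,124],[-45,40,124],[45,46,124],[-45,46,124],[60,48.5,110],[-60,48.5,110],[76,0,146],[-76,0,146]]
X=R.apply(Q)+q[:3]
for a,u,v in zip(Q,proj("side",X),proj("top",X)):print(a,u.round(1),v.round(1))
```

```text
[45, 52, 110] [280.9 196.3] [301.1 155.9]
[-45, 52, 110] [305.6 208.9] [303.7 184.2]
[45, 40, 124] [283.5 191.2] [305.4 157.3]
[-45, 40, 124] [308.1 203.8] [307.9 185.8]
[45, 46, 124] [283.2 192.3] [303.3 157.5]
[-45, 46, 124] [307.9 204.9] [305.9 186. ]
[60, 48.5, 110] [276.9 193.6] [301.9 150.9]
[-60, 48.5, 110] [309.8 210.3] [305.3 188.6]
[76, 0, 146] [280. 175.] [319.  148.5]
[-76, 0, 146] [321.  196.3] [322.5 197.3]
```

View pics/c7.png

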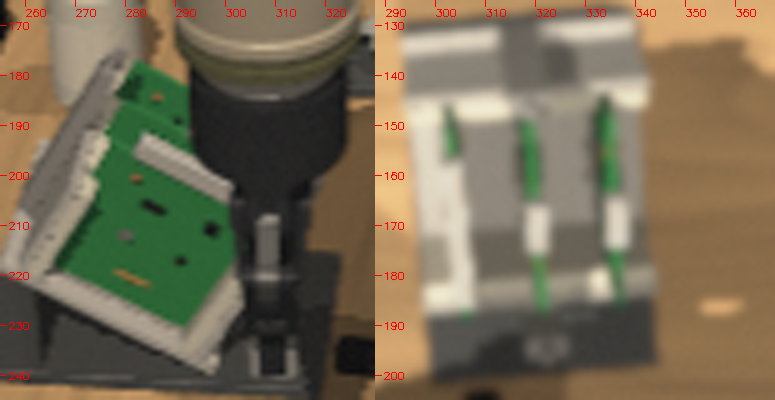

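The crop shows the wanted rail's far edge at top (306,157)–(308,187), as the cage fit predicts to within 1 px. The two short rails are at (320,171) and (336,170). I'll move above the long rail at about (573,36).

Request:
arm_command(
  commands=[
    {"translation": [0.2, -0.5, 0], "twist": -0.075, "grip": 0.3},
    {"translation": [0.26, -0.75, 0], "twist": -0.075, "grip": 0.3},
    {"translation": [0.26, -0.8, 0], "twist": -0.075, "grip": 0.3},
    {"translation": [0.28, -0.8, 0], "twist": -0.075, "grip": 0.3},
    {"translation": [0.28, -0.8, -0.1], "twist": -0.075, "grip": 0.3},
    {"translation": [0.28, -0.8, -0.2], "twist": -0.075, "grip": 0.3},
    {"translation": [0.28, -0.8, -0.2], "twist": -0.075, "grip": 0.3},
    {"translation": [0.22, -0.79, -0.2], "twist": -0.075, "grip": 0.3},
    {"translation": [0, 0, -0.2], "twist": 0, "grip": 0.3},
    {"translation": [0, 0, 0], "twist": 0, "grip": 0.3},
  ],
)

```text
t: 10.92
tool_pos: [572.3, 36.5, 230.6]
tcp_rot: [-3.139, -0.106, 0.003]
force: [-0.8, 0.5, 0.0]
finger_gap: 0.349
gripper_force: 0.0
```

Request:
arm_command(
  commands=[
    {"translation": [0, -0.01, -0.4], "twist": 0, "grip": 0.3},
    {"translation": [0, 0, -0.5], "twist": 0, "grip": 0.3},
    {"translation": [0, 0, -0.4], "twist": 0, "grip": 0.3},
    {"translation": [0, 0, -0.3], "twist": 0, "grip": 0.3},
    {"translation": [0, 0, -0.2], "twist": 0, "grip": 0.3},
    {"translation": [0, 0, -0.15], "twist": 0, "grip": 0.3},
    {"translation": [0, 0, 0], "twist": 0, "grip": 0.3},
  ],
)

```text
t: 11.8
tool_pos: [573.0, 35.3, 133.7]
tcp_rot: [-3.14, -0.105, 0.001]
force: [-0.0, -0.2, 0.2]
finger_gap: 0.349
gripper_force: 0.0
```

Request:
arm_command(
  commands=[
    {"translation": [0, 0, 0], "twist": 0, "grip": 0.6},
    {"translation": [0, 0, 0], "twist": 0, "grip": 1},
    {"translation": [0, 0, 0], "twist": 0, "grip": 1},
    {"translation": [0, 0, 0], "twist": 0, "grip": 1},
    {"translation": [0, 0, 0], "twist": 0, "grip": 1},
  ],
)

```text
t: 12.42
tool_pos: [573.4, 35.6, 134.6]
tcp_rot: [-3.14, -0.105, -0.002]
force: [-0.7, 1.0, 5.6]
finger_gap: 0.132
gripper_force: 59.5
```

Request:
arm_command(
  commands=[
    {"translation": [-0.05, -0.003, 0.087], "twist": 0, "grip": 1},
    {"translation": [-0.1, -0.007, 0.173], "twist": 0, "grip": 1},
    {"translation": [-0.1, -0.007, 0.173], "twist": 0, "grip": 1},
    {"translation": [-0.1, -0.007, 0.173], "twist": 0, "grip": 1},
    {"translation": [-0.1, -0.007, 0.173], "twist": 0, "grip": 1},
    {"translation": [-0.1, -0.007, 0.173], "twist": 0, "grip": 1},
    {"translation": [-0.05, -0.003, 0.087], "twist": 0, "grip": 1},
  ],
)

```text
t: 13.3
tool_pos: [542.8, 33.0, 186.6]
tcp_rot: [3.139, 0.105, 0.001]
force: [3.0, 0.3, -2.8]
finger_gap: 0.132
gripper_force: 58.6
```

Request:
arm_command(
  commands=[
    {"translation": [0.07, 0.005, 0.1], "twist": 0, "grip": 1},
    {"translation": [0.09, 0.006, 0.13], "twist": 0, "grip": 1},
    {"translation": [0.1, 0.006, 0.15], "twist": 0, "grip": 1},
    {"translation": [0.09, 0.006, 0.105], "twist": 0, "grip": 1},
    {"translation": [0.09, 0.006, 0.105], "twist": 0, "grip": 1},
  ],
)

```text
t: 13.92
tool_pos: [563.3, 34.8, 214.4]
tcp_rot: [-3.14, -0.106, 0.009]
force: [-6.3, 0.3, -2.2]
finger_gap: 0.129
gripper_force: 58.3
```

```bash
cat > tilt.py <<'E'
from h import *
from scipy.spatial.transform import Rotation as Ro
import sys
s=bot.get_image("side");st=bot.get_state();cv2.imwrite(sys.argv[1],s)
R=Ro.from_rotvec(st["tcp_rot"]).as_matrix();p=st["tool_pos"];ex=R[:,0];ey=R[:,1]
m=cv2.inRange(cv2.cvtColor(s,cv2.COLOR_BGR2HSV),(45,90,40),(85,255,255))
u0=proj("side",p-[0,0,40]);m[:,:int(u0[0])-60]=0;m[:,int(u0[0])+60:]=0
k=max(cv2.findContours(cv2.morphologyEx(m,cv2.MORPH_CLOSE,np.ones((5,5))),0,2)[0],key=cv2.contourArea)[:,0]
W=[]
for u in k:
    o,d=ray("side",u);X=o+d*((p-o)@ey)/(d@ey);W.append([(X-p)@ex,X[2]-p[2]])
W=np.array(W,np.float32);r=cv2.minAreaRect(W)
print("rect rel TCP (h,v)",r);print(cv2.boxPoints(r).round(1).tolist());print("poly",cv2.approxPolyDP(W.reshape(-1,1,2),6,True)[:,0].round(0).tolist());print(st["t"],st["force"].round(1),p.round(1))
E
python3 tilt.py pics/s8.png
```

```text
rect rel TCP (h,v) ((24.86249542236328, -62.300384521484375), (122.35165405273438, 161.2913055419922), 15.841310501098633)
[[-56.0, -1.399999976158142], [-12.0, -156.60000610351562], [105.69999694824219, -123.19999694824219], [61.70000076293945, 32.0]]
poly [[59.0, 29.0], [94.0, -106.0], [23.0, -147.0], [-2.0, -108.0], [-22.0, -102.0], [-50.0, -2.0], [-12.0, 3.0], [-9.0, -12.0], [14.0, -14.0], [16.0, 13.0]]
13.975 [-6.3 -0.7 -2.2] [564.1  34.9 215.1]
```

Request:
arm_command(
  commands=[
    {"translation": [0.09, 0.006, 0.1], "twist": 0, "grip": 1},
    {"translation": [0.1, 0.006, 0.09], "twist": 0, "grip": 1},
    {"translation": [0.1, 0.006, 0.09], "twist": 0, "grip": 1},
    {"translation": [0.1, 0.006, 0.09], "twist": 0, "grip": 1},
  ],
)

```text
t: 14.48
tool_pos: [583.9, 36.0, 233.1]
tcp_rot: [-3.14, -0.106, 0.005]
force: [-2.5, 0.3, -5.0]
finger_gap: 0.129
gripper_force: 58.3
```

```bash
python3 tilt.py pics/s9.png
```

```text
rect rel TCP (h,v) ((3.3649826049804688, -74.29874420166016), (128.81826782226562, 181.6023712158203), 5.313964366912842)
[[-69.19999694824219, 10.100000381469727], [-52.400001525878906, -170.6999969482422], [75.9000015258789, -158.6999969482422], [59.099998474121094, 22.100000381469727]]
poly [[60.0, 16.0], [61.0, -103.0], [73.0, -125.0], [2.0, -166.0], [-23.0, -118.0], [-46.0, -105.0], [-60.0, -80.0], [-59.0, 8.0], [-12.0, 5.0], [-8.0, -14.0], [11.0, -15.0], [16.0, 8.0]]
14.525 [-4.2 -0.  -2.2] [584.8  36.1 233.8]
```

Request:
arm_command(
  commands=[
    {"translation": [-0.04, 0, 0.1], "twist": 0, "grip": 1},
    {"translation": [0, 0, 0.3], "twist": 0, "grip": 1},
    {"translation": [0, 0, 0.5], "twist": 0, "grip": 1},
    {"translation": [0, 0, 0.6], "twist": 0, "grip": 1},
    {"translation": [0, 0, 0.6], "twist": 0, "grip": 1},
    {"translation": [0, 0, 0.3], "twist": 0, "grip": 1},
    {"translation": [0, 0, 0], "twist": 0, "grip": 1},
  ],
)

```text
t: 15.4
tool_pos: [583.3, 36.0, 355.4]
tcp_rot: [-3.14, -0.105, -0.005]
force: [-0.4, 0.9, -3.2]
finger_gap: 0.13
gripper_force: 58.7
```

```bash
python3 tilt.py pics/s10.png
python3 - <<'E'
from h import *
for f in("top0","t7"):
    g=cv2.imread(f"pics/{f}.png").astype(float).min(2)[165:225,400:455]
    pts=[]
    for r in range(173,217):
        if 184<=r<=201 or 180<=r<=184 or 204<=r<=209: continue
        w=np.clip(g[r-165,14:40]-95,0,None)
        if w.sum()>40: pts.append(onz("top",((w*np.arange(414,440)).sum()/w.sum(),r),26)[:2])
    pts=np.array(pts);a=np.polyfit(pts[:,0],pts[:,1],1);print(f,len(pts),"yaw",np.degrees(np.arctan(a[0])),"y at 510",np.polyval(a,510),"resid",(pts[:,1]-np.polyval(a,pts[:,0])).round(1),"x",pts[:,0].min(),pts[:,0].max())
    # base outline
    im=cv2.imread(f"pics/{f}.png");hsv=cv2.cvtColor(im,cv2.COLOR_BGR2HSV);m=cv2.inRange(hsv,(0,0,20),(180,75,130));m[:165]=0;m[225:]=0;m[:,:400]=0;m[:,450:]=0
    m=cv2.morphologyEx(m,cv2.MORPH_CLOSE,np.ones((7,7)))
    k=max(cv2.findContours(m,0,2)[0],key=cv2.contourArea);q=cv2.minAreaRect(k);P=np.array([onz("top",u,12) for u in cv2.boxPoints(q)]);print(q,P.round(0)[:,:2].tolist(),P.mean(0).round(1))
E
```

```text
rect rel TCP (h,v) ((8.598976135253906, -38.36045837402344), (121.32418823242188, 113.99526977539062), 4.087683200836182)
[[-56.0, 14.199999809265137], [-47.79999923706055, -99.5], [73.19999694824219, -90.9000015258789], [65.0, 22.799999237060547]]
poly [[62.0, 22.0], [67.0, -89.0], [-45.0, -98.0], [-53.0, 11.0], [-9.0, 9.0], [-5.0, -8.0], [13.0, -9.0], [18.0, 11.0]]
15.45 [-0.8  0.  -2.2] [582.8  35.9 353.9]
top0 12 yaw 6.225248932160532 y at 510 -353.30470294226456 resid [-3.7 -0.6  0.6  1.2  2.8  0.4  0.5 -0.3 -0.1 -0.2 -0.5 -0.1] x 446.8929100158941 576.4678350870036
((424.0810852050781, 194.4864959716797), (47.67570495605469, 29.92061424255371), 80.53767395019531) [[581.0, -290.0], [595.0, -387.0], [441.0, -408.0], [427.0, -311.0]] [ 511.2 -349.2   12. ]
t7 14 yaw 3.688072028163516 y at 510 -355.54213826805255 resid [-20.4   0.7   3.9   4.9   5.7   6.4   1.6   1.6  -0.5  -0.6  -0.8  -0.8
  -0.7  -0.9] x 443.66638711475474 579.3147340688106
((423.8648986816406, 194.68917846679688), (48.0045051574707, 30.4138126373291), 80.53767395019531) [[581.0, -289.0], [595.0, -387.0], [440.0, -408.0], [426.0, -310.0]] [ 510.6 -348.5   12. ]
```

Run:
```python
from h import *
im=bot.get_image("top");cv2.imwrite("pics/t10.png",im)
for f in("top0","t10"):
    g=cv2.imread(f"pics/{f}.png").astype(float).min(2)
    P=[]
    for r in list(range(174,180))+list(range(186,190))+list(range(199,204))+list(range(208,216)):
        c0=423.4+(r-174)*6.6/41
        c=np.arange(int(c0)-4,int(c0)+6);v=g[r,c];b=np.median(np.r_[g[r,c[0]-3:c[0]+2],g[r,c[-1]-1:c[-1]+4]])
        w=np.clip(v-b-25,0,None)
        if r in(174,178,187,202,209,214) and f=="t10":print(r,c[0],v.astype(int))
        if w.max()>20:P.append([r,(w*c).sum()/w.sum()])
    P=np.array(P);X=np.array([onz("top",(c,r),26)[:2] for r,c in P])
    vx,vy,x0,y0=cv2.fitLine(X.astype(np.float32),cv2.DIST_HUBER,0,.01,.01).ravel()
    print(f,len(P),"yaw",np.degrees(np.arctan(vy/vx)),"y510",y0+(510-x0)*vy/vx,(X[:,1]-(y0+(X[:,0]-x0)*vy/vx)).round(1))
```

```text
top0 22 yaw 7.70051 y510 -352.09723 [-0.8 -0.3 -0.   0.2  0.7  1.3 -0.  -0.   0.  -0.4  0.4  0.  -0.3 -0.3
  0.1 -1.1 -0.3 -0.2  0.1  0.1 -0.2  0.5]
174 419 [ 64  62  74  97 106  96  71  54  53  57]
178 420 [ 76  96 126 145 135 102  63  45  42  47]
187 421 [ 82  93 128 167 184 162 114  66  49  57]
202 423 [ 77  82 105 146 177 181 146  92  55  56]
209 425 [ 62  76 106 135 144 124  88  59  57  67]
214 425 [ 89  90 103 125 143 144 121  91  77  76]
t10 21 yaw 8.038823 y510 -352.16013 [-0.7 -0.3  0.   0.5  1.1 -0.2 -0.1 -0.  -0.4  0.5  0.2 -0.1 -0.1  0.3
 -1.2 -0.1  0.   0.2  0.  -0.1  0.4]
```

Request:
arm_command(
  commands=[
    {"translation": [-0.1, -0.5, 0], "twist": 0.05, "grip": 1},
    {"translation": [-0.16, -0.75, 0], "twist": 0.05, "grip": 1},
    {"translation": [-0.16, -0.83, 0], "twist": 0.05, "grip": 1},
    {"translation": [-0.17, -0.85, 0], "twist": 0.05, "grip": 1},
    {"translation": [-0.17, -0.85, 0], "twist": 0.05, "grip": 1},
    {"translation": [-0.16, -0.85, -0.2], "twist": 0.05, "grip": 1},
    {"translation": [-0.16, -0.85, -0.4], "twist": 0.05, "grip": 1},
    {"translation": [-0.16, -0.85, -0.5], "twist": 0.05, "grip": 1},
    {"translation": [-0.16, -0.8, -0.5], "twist": 0.05, "grip": 1},
    {"translation": [-0.16, -0.65, -0.4], "twist": 0.05, "grip": 1},
    {"translation": [0, 0, -0.3], "twist": 0, "grip": 1},
    {"translation": [0, 0, 0], "twist": 0, "grip": 1},
  ],
)

```text
t: 17.0
tool_pos: [503.8, -352.0, 236.4]
tcp_rot: [-3.131, -0.215, 0.005]
force: [0.0, 0.7, -1.6]
finger_gap: 0.13
gripper_force: 58.6
```

```bash
python3 tilt.py pics/s11.png; python3 -c "
from h import *;print(bot.get_state()['tcp_rot'],bot.get_state()['tool_pos'])"
```

```text
rect rel TCP (h,v) ((184.78543090820312, -356.5513610839844), (162.72216796875, 173.34788513183594), 32.67484664916992)
[[69.5, -327.5], [163.10000610351562, -473.3999938964844], [300.1000061035156, -385.6000061035156], [206.5, -239.6999969482422]]
poly [[208.0, -242.0], [236.0, -311.0], [234.0, -336.0], [251.0, -414.0], [173.0, -467.0], [127.0, -392.0], [110.0, -391.0], [97.0, -370.0], [88.0, -319.0], [125.0, -295.0], [141.0, -295.0]]
17.05 [-0.4  0.2 -1.4] [ 504.7 -351.7  238. ]
[-3.13212768e+00 -2.16793542e-01  1.64502256e-03] [ 504.68100305 -351.65601813  237.99719728]
```

Request:
arm_command(
  commands=[
    {"translation": [0, -0.02, -0.3], "twist": 0, "grip": 1},
    {"translation": [0, 0, -0.3], "twist": 0, "grip": 1},
    {"translation": [0, 0, -0.2], "twist": 0, "grip": 1},
    {"translation": [0, 0, -0.15], "twist": 0, "grip": 1},
    {"translation": [0, 0, -0.15], "twist": 0, "grip": 1},
    {"translation": [0, 0, -0.1], "twist": 0, "grip": 1},
    {"translation": [0, 0, 0], "twist": 0, "grip": 1},
  ],
)

```text
t: 17.92
tool_pos: [504.5, -353.9, 178.6]
tcp_rot: [-3.134, -0.215, 0.0]
force: [-0.3, -0.2, -2.9]
finger_gap: 0.128
gripper_force: 58.7
```

Run:
```python
from h import *
s=bot.get_image("side");t=bot.get_image("top")
cv2.imwrite("pics/c12.png",np.hstack([crop(s,290,105,90,85,5),crop(t,395,160,60,85,5)]))
```

```text
(no output)
```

View pics/c12.png

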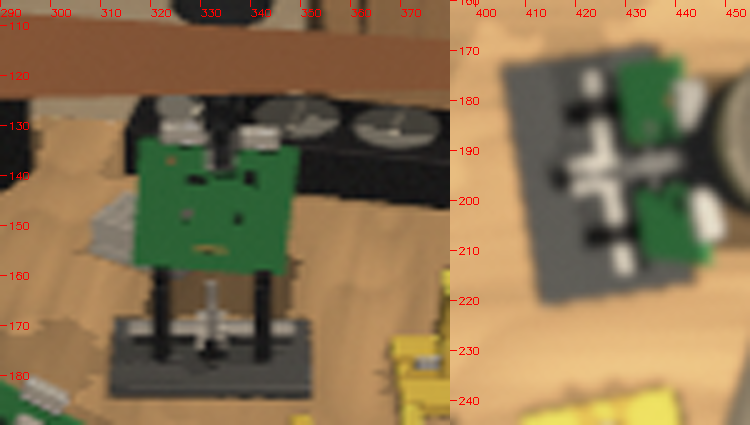

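Run:
```python
from h import *
a=tri((317,157.4),(428.4,174));b=tri((347.4,160),(432.4,211.6));print("bottom corners",a.round(1),b.round(1))
print("line y",[-352.1+(p[0]-510)*.137 for p in(a,b)])
c=np.array([510,-352.1,0]);e=np.array([np.cos(.136),np.sin(.136),0]);n=np.array([-e[1],e[0],0]);z=np.array([0,0,1])
for y in(-12,0,12):
  for zz in(82,95):print("prong",y,zz,[proj("side",c+e*x+n*y+z*zz).round(1).tolist() for x in(40,-40)],[proj("top",c+e*x+n*y+z*zz).round(1).tolist() for x in(40,-40)])
for zz in (60,80,100,110): print(zz,[proj("side",c+e*x+z*zz).round(1).tolist() for x in(60,-60)],[proj("top",c+e*x+z*zz).round(1).tolist() for x in(60,-60)])
print("rail",[proj("side",c+e*x+z*204).round(1).tolist() for x in(45,-45)],[proj("top",c+e*x+z*204).round(1).tolist() for x in(45,-45)])
```

```text
bottom corners [ 569.6 -344.5   87.6] [ 452.4 -355.3   79.7]
line y [np.float64(-343.93786584633864), np.float64(-359.9913819256867)]
prong -12 82 [[322.3, 157.1], [342.6, 157.3]] [[432.6, 180.0], [437.0, 205.5]]
prong -12 95 [[322.2, 154.3], [342.7, 154.4]] [[433.8, 179.5], [438.2, 205.3]]
prong 0 82 [[322.2, 158.7], [342.7, 158.9]] [[428.8, 180.5], [433.2, 206.1]]
prong 0 95 [[322.2, 155.9], [342.7, 156.0]] [[430.0, 180.1], [434.4, 205.9]]
prong 12 82 [[322.1, 160.3], [342.7, 160.5]] [[425.0, 181.1], [429.3, 206.7]]
prong 12 95 [[322.1, 157.5], [342.8, 157.6]] [[426.1, 180.7], [430.5, 206.5]]
60 [[317.1, 163.5], [347.6, 163.7]] [[425.8, 175.0], [432.2, 212.6]]
80 [[317.1, 159.1], [347.8, 159.3]] [[427.5, 174.3], [434.1, 212.5]]
100 [[317.0, 154.7], [347.9, 154.9]] [[429.3, 173.5], [436.0, 212.3]]
110 [[317.0, 152.5], [348.0, 152.7]] [[430.2, 173.1], [436.9, 212.2]]
rail [[320.7, 130.9], [344.6, 131.0]] [[440.5, 174.4], [445.9, 206.1]]
```

The crop shows the upright board (about 4° tilt, within the grip) between the prong columns at side (322,157) and (342,157). Its lower edge is at rows 157–160, which is z≈80–88, just inside the flare. I'll descend slowly and watch the force.

Request:
arm_command(
  commands=[
    {"translation": [0, 0.01, -0.06], "twist": 0, "grip": 1},
    {"translation": [0, 0, -0.06], "twist": 0, "grip": 1},
    {"translation": [0, 0, -0.06], "twist": 0, "grip": 1},
    {"translation": [0, 0, 0], "twist": 0, "grip": 1},
  ],
)

```text
t: 18.52
tool_pos: [504.1, -353.3, 169.1]
tcp_rot: [-3.133, -0.215, 0.002]
force: [-0.3, 1.1, -3.3]
finger_gap: 0.127
gripper_force: 59.0
```

Request:
arm_command(
  commands=[
    {"translation": [0, 0, -0.08], "twist": 0, "grip": 1},
    {"translation": [0, 0, -0.08], "twist": 0, "grip": 1},
    {"translation": [0, 0, -0.06], "twist": 0, "grip": 1},
    {"translation": [0, 0, 0], "twist": 0, "grip": 1},
  ],
)

```text
t: 19.02
tool_pos: [504.3, -353.4, 158.3]
tcp_rot: [-3.133, -0.215, 0.001]
force: [-0.5, 1.3, -3.3]
finger_gap: 0.132
gripper_force: 58.9
```

Run:
```python
from h import *
s=bot.get_image("side");cv2.imwrite("pics/s13.png",s)
for r in(152,156,158,160,162,164,166):print(r,"L",s[r,319:326,1],"R",s[r,339:346,1],"green",s[r,332])
```

```text
152 L [ 98  98  98 100  98  99  97] R [98 98 98 99 99 98 99] green [52 98 43]
156 L [98 99 99 98 97 98 99] R [98 98 99 98 97 98 98] green [51 98 43]
158 L [98 90 77 78 88 99 98] R [99 99 98 98 98 98 99] green [54 99 44]
160 L [84 48 24 23 37 75 99] R [98 81 38 29 31 71 97] green [54 99 49]
162 L [ 92  64  34  34  40  75 100] R [99 82 44 31 32 71 99] green [53 98 44]
164 L [108  50  25  24  38  60  73] R [84 67 30 22 27 68 93] green [56 65 70]
166 L [108  50  24  24  33  59  74] R [77 59 25 25 30 57 74] green [103 114 124]
```

The near prongs now hide parts of the board (dark at (322,160) and (342,160), with green beside them), so the board is between the prongs. I'll go on down towards the ledge, estimated at z≈26.

Request:
arm_command(
  commands=[
    {"translation": [0, 0, -0.06], "twist": 0, "grip": 1},
    {"translation": [0, 0, -0.06], "twist": 0, "grip": 1},
    {"translation": [0, 0, -0.06], "twist": 0, "grip": 1},
    {"translation": [0, 0, -0.06], "twist": 0, "grip": 1},
    {"translation": [0, 0, -0.06], "twist": 0, "grip": 1},
    {"translation": [0, 0, -0.06], "twist": 0, "grip": 1},
    {"translation": [0, 0, -0.03], "twist": 0, "grip": 1},
    {"translation": [0, 0, 0], "twist": 0, "grip": 1},
  ],
)

```text
t: 20.08
tool_pos: [504.5, -353.4, 139.0]
tcp_rot: [-3.134, -0.215, 0.001]
force: [-0.2, 3.5, -2.9]
finger_gap: 0.13
gripper_force: 59.0
```

Request:
arm_command(
  commands=[
    {"translation": [0, 0.02, 0], "twist": 0, "grip": 1},
    {"translation": [0, 0, -0.04], "twist": 0, "grip": 1},
    {"translation": [0, 0, -0.04], "twist": 0, "grip": 1},
    {"translation": [0, 0, -0.03], "twist": 0, "grip": 1},
    {"translation": [0, 0, -0.03], "twist": 0, "grip": 1},
    {"translation": [0, 0, -0.03], "twist": 0, "grip": 1},
    {"translation": [0, 0, 0], "twist": 0, "grip": 1},
  ],
)

```text
t: 20.95
tool_pos: [506.3, -352.8, 133.0]
tcp_rot: [3.132, 0.215, 0.006]
force: [1.2, 3.3, 9.8]
finger_gap: 0.128
gripper_force: 60.6
```

Request:
arm_command(
  commands=[
    {"translation": [0.02, 0.005, -0.015], "twist": 0, "grip": 1},
    {"translation": [0.02, 0.003, -0.015], "twist": 0, "grip": 1},
    {"translation": [0.02, 0.003, -0.015], "twist": 0, "grip": 1},
    {"translation": [0, 0, 0], "twist": 0, "grip": 1},
  ],
)

```text
t: 21.45
tool_pos: [509.6, -352.4, 131.4]
tcp_rot: [3.131, 0.216, 0.007]
force: [1.9, 3.6, 11.8]
finger_gap: 0.131
gripper_force: 61.2
```

Run:
```python
from h import *
from scipy.spatial.transform import Rotation as Ro
s=bot.get_image("side");st=bot.get_state();R=Ro.from_rotvec(st["tcp_rot"]).as_matrix();p=st["tool_pos"];ex,ey=R[:,0],R[:,1]
m=cv2.inRange(cv2.cvtColor(s,cv2.COLOR_BGR2HSV),(45,90,40),(85,255,255));m[:125]=0;m[185:]=0;m[:,:308]=0;m[:,358:]=0
m=cv2.morphologyEx(m,cv2.MORPH_CLOSE,np.ones((9,9)))
k=max(cv2.findContours(m,0,2)[0],key=cv2.contourArea)[:,0];W=[]
for u in k:
    o,d=ray("side",u);X=o+d*((p-o)@ey)/(d@ey);W.append([(X-p)@ex,X[2]])
W=np.array(W,np.float32);r=cv2.minAreaRect(W);print(r,cv2.boxPoints(r).round(1).tolist())
print(p.round(1),st["force"].round(1))
```

```text
((2.9866485595703125, 90.77952575683594), (115.54424285888672, 112.31526184082031), 0.7795764803886414) [[-55.5, 146.10000610351562], [-54.0, 33.79999923706055], [61.5, 35.400001525878906], [60.0, 147.6999969482422]]
[ 509.7 -352.4  131.4] [ 1.4  3.6 10.6]
```

Request:
arm_command(
  commands=[
    {"translation": [0, 0.015, -0.015], "twist": 0, "grip": 1},
    {"translation": [0, 0, -0.015], "twist": 0, "grip": 1},
    {"translation": [0, 0, 0], "twist": 0, "grip": 1},
  ],
)

```text
t: 21.88
tool_pos: [510.5, -352.2, 130.9]
tcp_rot: [3.13, 0.215, 0.01]
force: [3.0, 3.0, 13.7]
finger_gap: 0.127
gripper_force: 61.8
```

Request:
arm_command(
  commands=[
    {"translation": [-0.01, 0, 0.025], "twist": 0, "grip": 1},
    {"translation": [0, 0, 0], "twist": 0, "grip": 1},
  ],
)

```text
t: 22.12
tool_pos: [509.6, -352.2, 131.4]
tcp_rot: [3.13, 0.215, 0.009]
force: [3.4, 2.2, 11.3]
finger_gap: 0.13
gripper_force: 61.1
```

Request:
arm_command(
  commands=[
    {"translation": [0, 0, 0], "twist": 0, "grip": 0.6},
    {"translation": [0, 0, 0], "twist": 0, "grip": 0.4},
    {"translation": [0, 0, 0], "twist": 0, "grip": 0.2},
    {"translation": [0, 0, 0], "twist": 0, "grip": 0.2},
    {"translation": [0, 0, 0], "twist": 0, "grip": 0.2},
  ],
)

```text
t: 22.75
tool_pos: [507.0, -351.3, 128.2]
tcp_rot: [-3.134, -0.215, 0.0]
force: [0.6, 0.6, 0.2]
finger_gap: 0.396
gripper_force: 0.0
```

```bash
cat > chk.py <<'E'
from h import *
s=bot.get_image("side");st=bot.get_state();a=.137;ey=np.array([np.sin(a),-np.cos(a),0]);ex=np.array([np.cos(a),np.sin(a),0]);p=np.array([510,-352.1,0])
m=cv2.inRange(cv2.cvtColor(s,cv2.COLOR_BGR2HSV),(45,90,40),(85,255,255));m[:125]=0;m[185:]=0;m[:,:308]=0;m[:,358:]=0
m=cv2.morphologyEx(m,cv2.MORPH_CLOSE,np.ones((9,9)))
k=max(cv2.findContours(m,0,2)[0],key=cv2.contourArea)[:,0];W=[]
for u in k:
    o,d=ray("side",u);X=o+d*((p-o)@ey)/(d@ey);W.append([(X-p)@ex,X[2]])
r=cv2.minAreaRect(np.array(W,np.float32));print(r,cv2.boxPoints(r).round(1).tolist())
print(st["tool_pos"].round(1),st["force"].round(1),st["finger_gap"],st["t"])
E
python3 chk.py
```

```text
((5.581367492675781, 89.10369873046875), (108.9309310913086, 118.79220581054688), 89.7270736694336) [[-54.099998474121094, 34.900001525878906], [64.69999694824219, 34.400001525878906], [65.19999694824219, 143.3000030517578], [-53.599998474121094, 143.89999389648438]]
[ 507.  -351.3  128.3] [-0.6  0.1  0.6] 0.4038962350562306 22.8
```

Request:
arm_command(
  commands=[
    {"translation": [0, 0, 0.1], "twist": 0, "grip": 0.2},
    {"translation": [0, 0, 0.3], "twist": 0, "grip": 0.2},
    {"translation": [0, 0, 0.6], "twist": 0, "grip": 0.2},
    {"translation": [0, 0, 0.8], "twist": 0, "grip": 0.2},
    {"translation": [0, 0, 0.8], "twist": 0, "grip": 0.2},
    {"translation": [-0.5, -0.3, 0.5], "twist": 0, "grip": 0.2},
    {"translation": [-0.5, -0.5, 0], "twist": 0, "grip": 0.2},
    {"translation": [0, 0, 0], "twist": 0, "grip": 0.2},
    {"translation": [0, 0, 0], "twist": 0, "grip": 0.2},
  ],
)

```text
t: 23.92
tool_pos: [457.4, -390.9, 284.2]
tcp_rot: [3.134, 0.215, 0.002]
force: [0.6, -0.0, 0.4]
finger_gap: 0.4
gripper_force: 0.0
```

```bash
python3 chk.py
python3 - <<'E'
from h import *
t=bot.get_image("top");g=cv2.cvtColor(t,cv2.COLOR_BGR2HSV);m=cv2.inRange(g,(45,90,40),(85,255,255));m=m[120:225,280:460]
print([(cv2.boundingRect(k)) for k in cv2.findContours(m,0,2)[0] if cv2.contourArea(k)>8])
s=bot.get_image("side");m=cv2.inRange(s,(85,85,85),(150,150,155));m[:284]=0;m[330:]=0;m[:,:272]=0;m[:,350:]=0
k=max(cv2.findContours(m,0,2)[0],key=cv2.contourArea);q=cv2.boundingRect(k);print("cover",q,onz("side",(q[0]+q[2]/2,q[1]+q[3]/2),9))
E
```

```text
((5.581367492675781, 89.10369873046875), (108.9309310913086, 118.79220581054688), 89.7270736694336) [[-54.099998474121094, 34.900001525878906], [64.69999694824219, 34.400001525878906], [65.19999694824219, 143.3000030517578], [-53.599998474121094, 143.89999389648438]]
[ 457.8 -390.4  283.9] [ 0.4 -0.4 -0.2] 0.4018859676372585 23.975
[(145, 51, 17, 40), (53, 27, 3, 16)]
cover (278, 291, 66, 35) [471.56234488 344.99034962   9.        ]
```

```bash
python3 -c "
from rig import bot
print(bot.job_done())"
```

```text
the job is handed in; nothing more can be done
None
```

The job is handed in at about 24 s: the cover lies flat, handle up, in the middle of the mat, and the long-rail board stands upright, rail up, between the stand's prongs on the ledge, about 6 mm off centre along it; the arm is clear of everything.

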